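Earth the fingers, then touch-test the yellow switch

ROBOT

A 6-joint arm with a two-finger parallel gripper is mounted at the origin on a cart in front of the work surface, level with it; the furniture and walls round the work are solid. World frame = base frame: x ahead of the robot, y to its left, z up, the work surface at z = 0. Lengths are in m, angles in rad, forces in N, time in s.
With the tool pointing down it reaches from about 0.225 to 0.875 m from the base axis. Payload 3.4 kg.
Tool frame: the origin (TCP) lies on the centre line of the jaws, within the pads' length; the fingertips stand 14 mm ahead of it and the grasp point (between the pads) lies 5 mm behind it; x points along the fingers, y is the direction in which the jaws open and shut, and the axes are right-handed (so a half turn about x gives the same grasp; the last joint's range is limited). The gripper opens to 85 mm and grips with 20 to 120 N. Pads are 22 mm wide; open, the fingers measure 114 mm over their backs; the gripper's body (76 mm by 85 mm) begins 54 mm behind the grasp point. The pads swing forward as they close: fully open they stand 13 mm farther back than shut.
Start: joints at [-1.263, 0.276, 1.505, -0, 1.361, -0.121], TCP at [0.239, -0.523, 0.245] pointing down, gripper open.
Joint ranges: [-2.89, 2.89], [-0.75, 2.08], [0.22, 2.7], [-1.18, 4.32], [0.11, 2.71], [-2.7, 2.7]. Speed limits (rad/s): [2.57, 2.57, 3.14, 3.14, 3.14, 3.14].

INTERFACE

Orientations are given as [roll, pitch, yaw] about the fixed x, y, z axes, in that order (R = Rz(yaw) Ry(pitch) Rx(roll)).
In Python, from station import readout, imaging, workorder gives the robot as it stands.
- The arm moves only by the tool jog_arm, never from a script. Its argument "steps" is a list of rows, each an object with "hand": the closure, from -1 (fully open) to 1 (shut); "xyz": the shift along the tool's x, y, z in cm, a list of three; "twist": the turn, a rotation vector about the tool's x, y, z in rad, a list of three. A call has 1 to 12 rows; each row shifts and turns the commanded pose from where the row before left it, along the tool's axes as they then stand; what a row does not reach is not made up. A row lasts 1/8 s, in which the tool goes at most 62.5 mm and 10.7 degrees, less where a joint would pass 70% of its speed; a pose out of reach is approached as far as the arm can. A call is refused whole if a number of a shift passes 6.25 or a number of a turn 0.188, either way. A call with a gripper value outside its range is refused whole. The fingers move at their own pace and stop on an object; "force" is the grip in N (left out, the last holds). Time passes only in rows, so rows that do not move let the fingers close. It gives the time, the measured TCP pose, the force and the opening at its end, in the units of the state.
- readout.read_state(): the state, without advancing time (a new reading comes with each control period).
- imaging.get_image(name): name is "scene" or "side" or "wrist"; returns the picture (420x560x3 uint8, red, green, blue); there is no depth.
- imaging.camera_model(name): a dict with "intrinsics" (3x3 intrinsics, pixels), "pose" (4x4, takes a point from camera to world coordinates). Camera axes: x right, y down, z forward; pixel columns grow to the right and rows downward; lengths in m; the calibration is good to about 2 mm. The wrist camera is an equidistant fisheye: a pixel r from the principal point sees the ray r / f radians off the axis. A picture is of the moment at which its call begins: read the wrist's pose just before it. camera_model takes no time and is no camera call; for the wrist camera it gives the pose at the moment of the call.
- workorder.finish_job(): hands the job in, once; it reports no verdict.
The state is a dict: "t": time; "q": joint angles; "joint_vel": joint speeds; "tau": joint torques, N m; "ee_pos": TCP position; "tool_rot": TCP orientation; "ft_force": force on the tool from outside, world axes, zero at the start; "torque": the same for the moment, N m; "opening": finger opening in m.
Only numpy, scipy, OpenCV 4.12 (cv2) and the standard library are available. Lean on these libraries where they do the work, as an engineer would, in place of code of your own. Each camera call takes 0.05 s, during which the arm holds its last target.

TASK

Before a touch switch is tested, the gripper must be discharged: rest the fingertips lightly on the copper plate of the grey earth block, so that the sprung plate just gives, for at least half a second. Then touch the steel plate of the switch with the yellow ring in the same light way, again for at least half a second, and withdraw clear of everything. Do not touch the red, blue and white ringed switches, press hard on nothing, and pick up or shift nothing, the yellow switch included.

Things in the scene. Friction and masses are not known exactly. Their poses are not given: they have to be found in the camera images.
- earth_top (a point): centre of the top face of the earth point's copper plate, 30 mm above the bench at rest. The earth point is a fixed grey block, 90 x 76 mm and 24 mm high, flat on the bench, with a level copper plate 44 x 38 mm standing 6 mm proud of its top. x of the point runs along the block's 90 mm side. The point stays put when the plate is pressed
- earth_plate (a joint): how far the copper plate is pressed down, 0 to 0.005 m; a soft spring returns it: about 0.5 N starts it, about 8 N takes it to its stop. It counts as touched from 0.0005 m
- yellow_top (a point): centre of the top face of the steel plate of the yellow-ringed touch switch, 30 mm above the bench at rest. The switch is a loose grey round puck, 58 mm across and about 0.25 kg, with a yellow band and ring round its top edge (ring top 25 mm high) and a level round steel plate, 44 mm across, standing 5 mm proud of the ring. The point stays put in the puck when the plate is pressed
- yellow_plate (a joint): how far the yellow-ringed switch's steel plate is pressed down, 0 to 0.005 m; a soft spring returns it: about 0.5 N starts it, about 8 N takes it to its stop. It counts as touched from 0.0005 m
- yellow_switch: the yellow-ringed touch switch; origin at the centre of its underside, z up; any yaw
- red_switch: a touch switch of the same size and build with a red ring, loose, to be left untouched (58 mm across, 30 mm high); origin at the centre of its underside, z up
- blue_switch: a touch switch of the same size and build with a blue ring, loose, to be left untouched (58 mm across, 30 mm high); origin at the centre of its underside, z up
- white_switch: a touch switch of the same size and build with a white ring, loose, to be left untouched (58 mm across, 30 mm high); origin at the centre of its underside, z up
- the_usb_dongle: black USB stick with a metal plug, 17 x 56 x 9 mm, loose among the switches, a bystander; origin at the centre of its underside
- the_relay: blue block-shaped relay, 13 x 29 x 26 mm, loose among the switches, a bystander; origin at the centre of its underside
- the_tape_green: roll of green tape lying flat, 72 mm across, 18 mm high, loose, a bystander; origin at the centre of its underside
- the_screw_jar: small white jar with a black lid, 43 mm across, 46 mm high, loose, a bystander; origin at the centre of its underside
- earth_block: the fixed grey earth block that carries the copper plate; origin at the centre of its underside, x along its 90 mm side

How it is judged:
By the outcome, as a careful person would: the job done as asked, in the order asked, and still so for the second after the job is handed in, with the robot touching nothing.
It also fails if it takes over 38 s, if anything falls off the work surface, if the arm or the gripper's body presses on something with over 40 N, if the wrist force passes 120 N, or if a joint passes its speed limit or range.

## Working session

There is one attempt and no reset: what is moved stays moved. The work goes in short steps, Python scripts to look and compute and a tool call to move; the robot and the scene stay as the last step left them, time stands still between calls to the robot, and variables do not carry over. Pictures are saved under pics/ and viewed, and the job is handed in when it is done.

Besides the shell and the picture viewer there is one more tool, called after "Emit:" as name([rows], argument=value, ...), one row to a line, values as JSON. jog_arm: Moves the arm, as the interface text tells. Its arguments: {"type":"object","properties":{"steps":{"type":"array"},"force":{"type":"number"}},"required":["steps"]}

```bash
mkdir -p pics; ls; python3 - <<'E'
from station import readout, imaging, workorder
import cv2,numpy as np
s=readout.read_state();print(s)
for n in("scene","side","wrist"):
    m=imaging.camera_model(n);print(n,m)
    cv2.imwrite(f"pics/{n}0.png",imaging.get_image(n)[:,:,::-1])
E
```

```text
pics
{'t': 0.0, 'q': array([-1.26299459e+00,  2.76638317e-01,  1.50610646e+00, -2.22590999e-06,
        1.36074195e+00, -1.21004405e-01]), 'joint_vel': array([-0.00136225,  0.00041457, -0.00015604, -0.00086767, -0.00034492,
        0.00041621]), 'tau': array([ 1.62283141e-04, -4.16778803e+01, -2.45805985e+01, -8.89424359e-05,
        1.10770273e-02, -6.27133417e-06]), 'ee_pos': array([ 0.23891604, -0.52246463,  0.24442563]), 'tool_rot': array([-1.69065183,  1.56890225,  1.87974742]), 'ft_force': array([-0.06385588,  0.32126359, -0.35131986]), 'torque': array([-0.01980176,  0.00484498,  0.03591952]), 'opening': 0.08521568312684503}
scene {'intrinsics': array([[456.01927984,   0.        , 279.03235431],
       [  0.        , 456.01927984, 208.28836269],
       [  0.        ,   0.        ,   1.        ]]), 'pose': array([[-0.86645476, -0.3086558 ,  0.39241272,  0.04158455],
       [-0.49925318,  0.53811195, -0.67910367,  0.90778462],
       [-0.00155269, -0.78432591, -0.62034705,  0.83229934],
       [ 0.        ,  0.        ,  0.        ,  1.        ]])}
side {'intrinsics': array([[497.91521575,   0.        , 280.11250226],
       [  0.        , 497.91521575, 210.29364241],
       [  0.        ,   0.        ,   1.        ]]), 'pose': array([[-0.9197312 , -0.24422231,  0.30732715,  0.22765808],
       [-0.39230713,  0.5993183 , -0.6977913 ,  0.77985191],
       [-0.01377058, -0.76234706, -0.64702189,  0.73717899],
       [ 0.        ,  0.        ,  0.        ,  1.        ]])}
wrist {'intrinsics': array([[325.1922621 ,   0.        , 281.37768506],
       [  0.        , 325.1922621 , 208.62962933],
       [  0.        ,   0.        ,   1.        ]]), 'pose': array([[ 0.41542176, -0.85933409, -0.29827787,  0.31851851],
       [-0.90962795, -0.39292897, -0.13484736, -0.48751043],
       [-0.00132309,  0.32734041, -0.94490555,  0.37318013],
       [ 0.        ,  0.        ,  0.        ,  1.        ]])}
```

View pics/scene0.png

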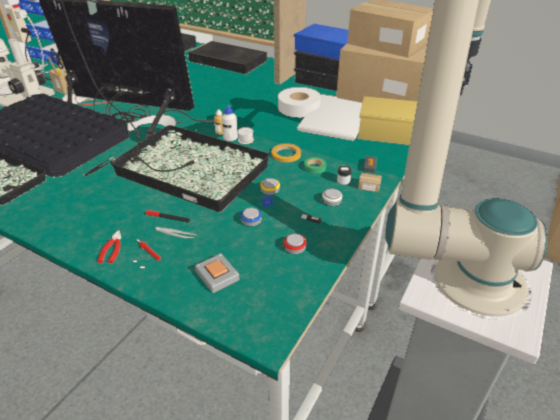

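View pics/side0.png

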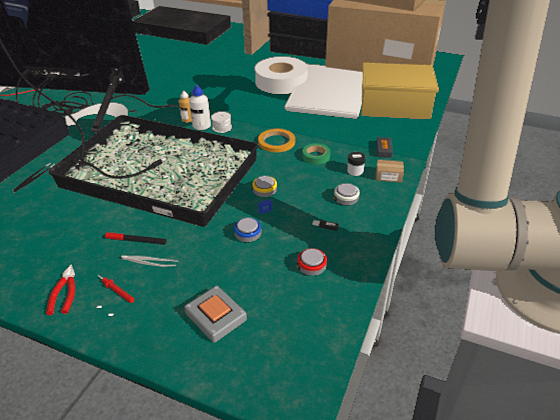

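View pics/wrist0.png

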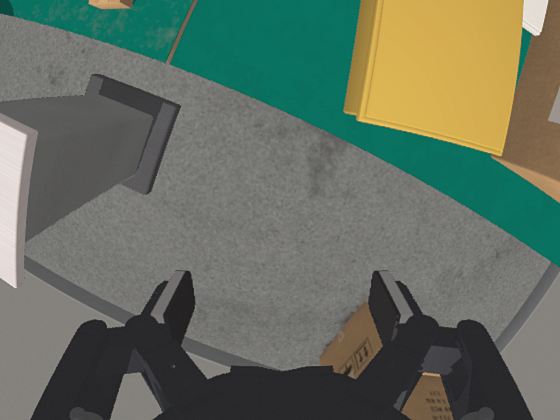

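The scene and side views show the earth block near scene (217,270). The yellow switch is at (270,186), with the blue relay just in front of it at (267,201). The blue switch is at (251,216), red at (294,243) and white at (332,197). Next I'll measure them.

```bash
cat > h.py <<'E'
import cv2,numpy as np
from station import readout, imaging
def ray(m,u,v):
    K=m["intrinsics"];P=m["pose"]
    return P[:3,3],P[:3,:3]@np.array([(u-K[0,2])/K[0,0],(v-K[1,2])/K[1,1],1.])
def onz(m,u,v,z):
    o,d=ray(m,u,v);return o+d*(z-o[2])/d[2]
def raywrist(m,u,v):
    K=m["intrinsics"];P=m["pose"];a=np.array([u-K[0,2],v-K[1,2]])/K[0,0];r=np.linalg.norm(a)
    d=np.array([*(a/max(r,1e-9)*np.sin(r)),np.cos(r)]);return P[:3,3],P[:3,:3]@d
def onzw(m,u,v,z):
    o,d=raywrist(m,u,v);return o+d*(z-o[2])/d[2]
E
python3 - <<'E'
from h import *
rois={'scene':{'copper':(217,270),'yellow':(270,186),'blue':(251,216),'red':(294,243),'white':(332,197),'relay':(267,201)},
'side':{'copper':(215,307),'yellow':(265,184),'blue':(248,228),'red':(312,260),'white':(347,192),'relay':(265,206)}}
for n in rois:
    im=cv2.imread(f"pics/{n}0.png");m=imaging.camera_model(n)
    hsv=cv2.cvtColor(im,cv2.COLOR_BGR2HSV)
    big=[]
    for k,(u,v) in rois[n].items():
        R=24
        c=hsv[v-R:v+R,u-R:u+R]
        H,S,V=cv2.split(c)
        if k=='copper': M=(H<16)&(S>110)&(V>120)
        elif k=='relay': M=(H>105)&(H<130)&(S>120)
        else: M=(S<70)&(V>90)     # steel plate
        M=M.astype(np.uint8)
        nn,l,st,ce=cv2.connectedComponentsWithStats(M)
        i=1+np.argmax(st[1:,4]);cu,cv_=ce[i]+[u-R,v-R]
        z=.03 if k!='relay' else .013
        print(n,k,st[i],(cu.round(1),cv_.round(1)),onz(m,cu,cv_,z).round(4))
    c=im[150:350,170:370];cv2.imwrite(f"pics/{n}0z.png",cv2.resize(c,(600,600),interpolation=cv2.INTER_CUBIC))
E
```

```text
scene copper [ 13  14  22  18 229] (np.float64(216.1), np.float64(268.4)) [0.5641 0.3099 0.03  ]
scene yellow [  0   0  15  14 113] (np.float64(250.7), np.float64(166.4)) [ 0.7362 -0.1133  0.03  ]
scene blue [ 16  15  16  12 151] (np.float64(250.5), np.float64(212.9)) [0.608  0.0873 0.03  ]
scene red [ 16  14  18  13 183] (np.float64(294.7), np.float64(239.2)) [0.4486 0.1219 0.03  ]
scene white [ 14  16  21  17 285] (np.float64(331.9), np.float64(196.8)) [ 0.442  -0.0947  0.03  ]
scene relay [20 19 10 11 86] (np.float64(267.3), np.float64(201.0)) [ 0.6074 -0.0021  0.013 ]
side copper [  8  12  32  26 449] (np.float64(214.5), np.float64(307.6)) [0.5667 0.3087 0.03  ]
side yellow [ 15  15  18  13 179] (np.float64(264.3), np.float64(181.4)) [ 0.6393 -0.0657  0.03  ]
side blue [ 13  14  21  16 250] (np.float64(247.2), np.float64(224.9)) [0.6096 0.0878 0.03  ]
side red [ 13  12  23  18 300] (np.float64(312.0), np.float64(256.9)) [0.4495 0.1243 0.03  ]
side white [ 11  15  26  22 415] (np.float64(347.3), np.float64(193.2)) [ 0.4452 -0.0963  0.03  ]
side relay [ 17  17  14  15 156] (np.float64(264.8), np.float64(206.1)) [ 0.6097 -0.0017  0.013 ]
```

```bash
python3 - <<'E'
import numpy as np
from scipy.spatial.transform import Rotation as R
print(R.from_euler('xyz',[-1.69065183,1.56890225,1.87974742]).as_matrix().round(3))
E
```

```text
[[-0.001  0.416 -0.909]
 [ 0.002 -0.909 -0.416]
 [-1.    -0.002 -0.   ]]
```

View pics/side0z.png

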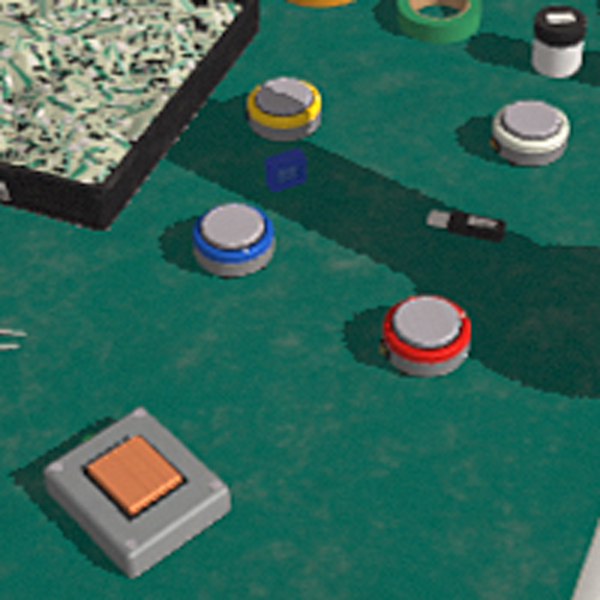

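Emit:
jog_arm([
  {"hand":1,"xyz":[0,-2,-2],"twist":[0,0,0]},
  {"hand":1,"xyz":[0,-4,-4],"twist":[0,0,0]},
  {"hand":1,"xyz":[0,-4,-4],"twist":[0,0,0]},
  {"hand":1,"xyz":[0,-4,-4],"twist":[0,0,0]},
  {"hand":1,"xyz":[0,-4,-4],"twist":[0,0,0]},
  {"hand":1,"xyz":[0,-4,-4],"twist":[0,0,0]},
  {"hand":1,"xyz":[0,-4,-4],"twist":[0,0,0]},
  {"hand":1,"xyz":[0,-4,-4],"twist":[0,0,0]},
  {"hand":1,"xyz":[0,-4,-4],"twist":[0,0,0]},
  {"hand":1,"xyz":[0,-4,-4],"twist":[0,0,0]},
  {"hand":1,"xyz":[0,-4,-4],"twist":[0,0,0]},
  {"hand":1,"xyz":[0,-2,-2],"twist":[0,0,0]},
], force=20)

```text
t: 1.65
ee_pos: [0.4567, 0.0628, 0.2451]
tool_rot: [-1.975, 1.57, 1.598]
ft_force: [-0.0, -0.2, -0.4]
opening: -0.0001
```

```bash
python3 - <<'E'
from h import *
s=readout.read_state();print(s['t'],s['ee_pos'],s['opening'],s['ft_force'],s['q'])
m=imaging.camera_model("wrist");np.savez("w1.npz",**m)
cv2.imwrite("pics/wrist1.png",imaging.get_image("wrist")[:,:,::-1])
for p in [(.566,.31,.03),(.638,-.066,.03)]:
    c=m["pose"][:3,:3].T@(np.array(p)-m["pose"][:3,3]);th=np.arccos(c[2]/np.linalg.norm(c));e=c[:2]/np.linalg.norm(c[:2])
    print(m["intrinsics"][:2,2]+e*th*m["intrinsics"][0,0])
E
```

```text
1.65 [0.456668   0.06279094 0.24509979] -5.258927827308602e-05 [-0.02226507 -0.21509562 -0.41999593] [-1.49206449e-02  1.02885331e-01  1.73032352e+00  5.83375109e-04
  1.30840769e+00  1.12409681e+00]
[120.98934264  10.82587085]
[450.75768189  89.25032648]
```

View pics/wrist1.png

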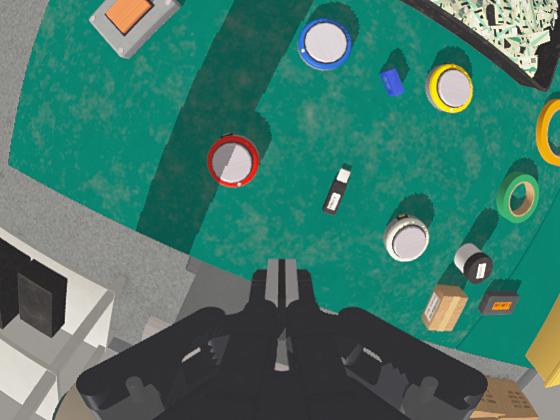

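The wrist picture shows copper at about (131,12), partly at the image edge. The yellow plate is at about (454,89), with the relay beside it at (392,83). I'll measure the yellow plate here.

```bash
python3 - <<'E'
from h import *
m=dict(np.load("w1.npz"))
im=cv2.imread("pics/wrist1.png");hsv=cv2.cvtColor(im,cv2.COLOR_BGR2HSV);H,S,V=cv2.split(hsv)
def comp(M,u,v,R,name):
    K=np.zeros_like(M,np.uint8);K[max(0,v-R):v+R,max(0,u-R):u+R]=M[max(0,v-R):v+R,max(0,u-R):u+R]
    cs,_=cv2.findContours(K,cv2.RETR_EXTERNAL,cv2.CHAIN_APPROX_NONE);c=max(cs,key=cv2.contourArea)
    return c
c=comp((S<70)&(V>90),453,89,26,'y');e=cv2.fitEllipse(c);print('steel',e,onzw(m,*e[0],.03))
c=comp((H>20)&(H<34)&(S>120),450,89,30,'y')
# undistort contour to bench plane at ring height & fit circle
P=np.array([onzw(m,*p[0],.025)[:2] for p in c],np.float32);(cc,r)=cv2.minEnclosingCircle(P);print('ring',cc,r)
c=comp((H<16)&(S>110)&(V>120),130,12,40,'cu');P=np.array([onzw(m,*p[0],.03)[:2] for p in c],np.float32);print('cu',cv2.boundingRect(c),cv2.minAreaRect(P))
E
```

```text
steel ((453.3316650390625, 87.90770721435547), (32.154850006103516, 37.076927185058594), 166.29129028320312) [ 0.64123552 -0.06827897  0.03      ]
ring (0.6417399048805237, -0.06828776001930237) 0.029967209324240685
cu (106, 0, 45, 33) ((0.5698323249816895, 0.3033285140991211), (0.04039224237203598, 0.04447058215737343), 66.29701232910156)
```

```bash
cat >> h.py <<'E'
from scipy.spatial.transform import Rotation as Ro
def need(target):
    s=readout.read_state();R=Ro.from_euler('xyz',s['tool_rot']).as_matrix()
    print(s['t'],s['ee_pos'].round(4),s['ft_force'].round(2),R.round(3).tolist(),'need cm',(R.T@(np.array(target)-s['ee_pos'])*100).round(2))
E
python3 -c "
from h import *
need((.5665,.309,.1))"
```

```text
1.7 [0.4578 0.0649 0.2451] [2.24 2.63 0.18] [[0.001, 0.419, -0.908], [0.004, -0.908, -0.419], [-1.0, -0.003, -0.003]] need cm [ 14.61 -17.57 -20.06]
```

Emit:
jog_arm([
  {"hand":1,"xyz":[0,-2.6,-3.1],"twist":[0,0,0]},
  {"hand":1,"xyz":[0,-4,-4.5],"twist":[0,0,0]},
  {"hand":1,"xyz":[1,-4,-4.5],"twist":[0,0,0]},
  {"hand":1,"xyz":[2,-4,-4.5],"twist":[0,0,0]},
  {"hand":1,"xyz":[3,-2,-2.5],"twist":[0,0,0]},
  {"hand":1,"xyz":[3,-1,-1],"twist":[0,0,0]},
  {"hand":1,"xyz":[3,0,0],"twist":[0,0,0]},
  {"hand":1,"xyz":[0,0,0],"twist":[0,0,0]},
  {"hand":1,"xyz":[0,0,0],"twist":[0,0,0]},
])

```text
t: 2.82
ee_pos: [0.5662, 0.3027, 0.1265]
tool_rot: [2.93, 1.57, 0.217]
ft_force: [0.6, 0.4, 0.6]
opening: 0.0
```

```bash
python3 - <<'E'
from h import *
need((.5665,.309,.044))
m=imaging.camera_model("wrist");np.savez("w2.npz",**m)
im=imaging.get_image("wrist")[:,:,::-1].copy();cv2.imwrite("pics/wrist2.png",im)
H,S,V=cv2.split(cv2.cvtColor(im,cv2.COLOR_BGR2HSV))
M=((H<16)&(S>110)&(V>120)).astype(np.uint8);cs,_=cv2.findContours(M,0,cv2.CHAIN_APPROX_NONE)
for c in cs:
    if cv2.contourArea(c)>300:
        P=np.array([onzw(m,*p[0],.03)[:2] for p in c],np.float32);print(cv2.boundingRect(c),cv2.minAreaRect(P))
E
```

```text
2.825 [0.5662 0.3027 0.1265] [0.62 0.45 0.6 ] [[0.001, 0.415, -0.91], [0.0, -0.91, -0.415], [-1.0, 0.0, -0.001]] need cm [ 8.25 -0.56 -0.28]
(242, 176, 76, 73) ((0.571219265460968, 0.30529531836509705), (0.038751617074012756, 0.044582948088645935), 64.95561218261719)
```

View pics/wrist2.png

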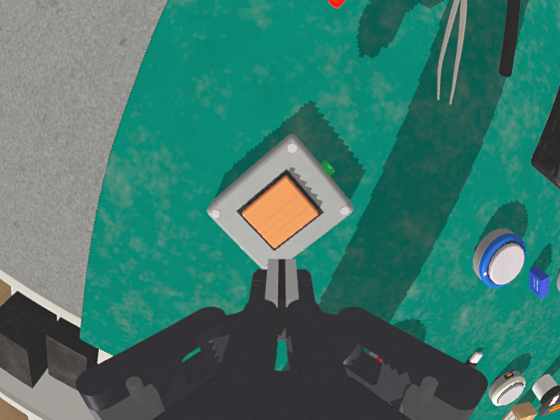

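Emit:
jog_arm([
  {"hand":1,"xyz":[2,-0.15,-0.5],"twist":[0,0,0]},
  {"hand":1,"xyz":[2,0,0],"twist":[0,0,0]},
  {"hand":1,"xyz":[2,0,0],"twist":[0,0,0]},
  {"hand":1,"xyz":[1,0,0],"twist":[0,0,0]},
  {"hand":1,"xyz":[0.2,0,0],"twist":[0,0,0]},
  {"hand":1,"xyz":[0.2,0,0],"twist":[0,0,0]},
  {"hand":1,"xyz":[0.2,0,0],"twist":[0,0,0]},
  {"hand":1,"xyz":[0,0,0],"twist":[0,0,0]},
  {"hand":1,"xyz":[0,0,0],"twist":[0,0,0]},
])

```text
t: 4.0
ee_pos: [0.5696, 0.3064, 0.0499]
tool_rot: [2.922, 1.57, 0.209]
ft_force: [0.8, 0.6, -0.2]
opening: 0.0001
```

```bash
python3 - <<'E'
from h import *
need((.570,.306,.044))
cv2.imwrite("pics/wrist3.png",imaging.get_image("wrist")[150:350,150:420,::-1].repeat(2,0).repeat(2,1))
E
```

```text
4.0 [0.5696 0.3064 0.0499] [ 0.85  0.62 -0.16] [[0.001, 0.416, -0.909], [0.0, -0.909, -0.416], [-1.0, 0.0, -0.001]] need cm [ 0.59  0.05 -0.01]
```

View pics/wrist3.png

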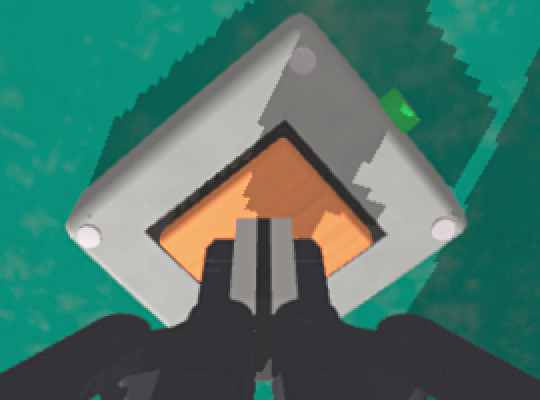

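Zoomed wrist picture: the shut fingertips stand over the middle of the copper plate, about 6 mm above it. Now I'll lower gently.

Emit:
jog_arm([
  {"hand":1,"xyz":[0.2,0,0],"twist":[0,0,0]},
  {"hand":1,"xyz":[0.2,0,0],"twist":[0,0,0]},
  {"hand":1,"xyz":[0.15,0,0],"twist":[0,0,0]},
  {"hand":1,"xyz":[0.1,0,0],"twist":[0,0,0]},
  {"hand":1,"xyz":[0,0,0],"twist":[0,0,0]},
  {"hand":1,"xyz":[0,0,0],"twist":[0,0,0]},
])

```text
t: 4.8
ee_pos: [0.5694, 0.3063, 0.0432]
tool_rot: [0.41, 1.571, -2.303]
ft_force: [-0.2, -0.4, 1.7]
opening: 0.0003
```

Emit:
jog_arm([
  {"hand":1,"xyz":[0.1,0,0],"twist":[0,0,0]},
  {"hand":1,"xyz":[0,0,0],"twist":[0,0,0]},
  {"hand":1,"xyz":[0,0,0],"twist":[0,0,0]},
  {"hand":1,"xyz":[0,0,0],"twist":[0,0,0]},
])

```text
t: 5.3
ee_pos: [0.5694, 0.3063, 0.0421]
tool_rot: [0.457, 1.571, -2.256]
ft_force: [-1.0, -0.3, 3.4]
opening: 0.0002
```

Emit:
jog_arm([
  {"hand":1,"xyz":[0,0,0],"twist":[0,0,0]},
  {"hand":1,"xyz":[0,0,0],"twist":[0,0,0]},
  {"hand":1,"xyz":[0,0,0],"twist":[0,0,0]},
])

```text
t: 5.68
ee_pos: [0.5694, 0.3064, 0.0421]
tool_rot: [0.733, 1.571, -1.98]
ft_force: [-1.8, -1.3, 4.6]
opening: 0.0003
```

Force is 3.4–4.6 N at TCP z 0.0421, so the plate is about 1.9 mm down and has been held 0.75 s. I'll lift and cross to yellow.

Emit:
jog_arm([
  {"hand":1,"xyz":[-1,0,0],"twist":[0,0,0]},
  {"hand":1,"xyz":[-3,0,0],"twist":[0,0,0]},
  {"hand":1,"xyz":[-3,0,0],"twist":[0,0,0]},
  {"hand":1,"xyz":[-3,2,0.5],"twist":[0,0,0]},
  {"hand":1,"xyz":[0,5,1.2],"twist":[0,0,0]},
  {"hand":1,"xyz":[0,5.5,1.3],"twist":[0,0,0]},
  {"hand":1,"xyz":[0,5.5,1.3],"twist":[0,0,0]},
  {"hand":1,"xyz":[0,5.5,1.3],"twist":[0,0,0]},
  {"hand":1,"xyz":[0,5.5,1.3],"twist":[0,0,0]},
  {"hand":1,"xyz":[0,5,1.2],"twist":[0,0,0]},
  {"hand":1,"xyz":[0,2.5,0.8],"twist":[0,0,0]},
  {"hand":1,"xyz":[0,0.4,0.2],"twist":[0,0,0]},
])

```text
t: 7.18
ee_pos: [0.6407, -0.0689, 0.1422]
tool_rot: [2.439, 1.57, -0.277]
ft_force: [-0.4, 0.3, 0.1]
opening: 0.0001
```

Emit:
jog_arm([
  {"hand":1,"xyz":[0,0,0],"twist":[0,0,0]},
  {"hand":1,"xyz":[0,0,0],"twist":[0,0,0]},
])

```text
t: 7.42
ee_pos: [0.64, -0.0655, 0.1422]
tool_rot: [-1.963, 1.57, 1.609]
ft_force: [0.5, 0.2, 0.3]
opening: 0.0002
```

```bash
python3 - <<'E'
from h import *
need((.641,-.068,.044))
m=imaging.camera_model("wrist");im=imaging.get_image("wrist")[:,:,::-1].copy();cv2.imwrite("pics/wrist4.png",im)
H,S,V=cv2.split(cv2.cvtColor(im,cv2.COLOR_BGR2HSV))
M=((H>20)&(H<34)&(S>120)).astype(np.uint8);cs,_=cv2.findContours(M,0,cv2.CHAIN_APPROX_NONE)
for c in cs:
    if cv2.contourArea(c)>300:
        P=np.array([onzw(m,*p[0],.025)[:2] for p in c],np.float32);print(cv2.boundingRect(c),cv2.minEnclosingCircle(P))
M=((S<70)&(V>90)).astype(np.uint8);cs,_=cv2.findContours(M,0,cv2.CHAIN_APPROX_NONE)
for c in cs:
    if cv2.contourArea(c)>500:
        P=np.array([onzw(m,*p[0],.03)[:2] for p in c],np.float32);print('grey',cv2.boundingRect(c),cv2.minEnclosingCircle(P))
E
```

```text
7.425 [ 0.64   -0.0655  0.1422] [0.54 0.21 0.29] [[-0.0, 0.417, -0.909], [0.001, -0.909, -0.417], [-1.0, -0.001, -0.0]] need cm [9.82 0.28 0.01]
(475, 376, 85, 44) ((0.4919764995574951, -0.6497589945793152), 0.18647107481956482)
(452, 190, 79, 89) ((0.7022708058357239, -0.2659423351287842), 0.049459487199783325)
(252, 173, 71, 69) ((0.6440243124961853, -0.06974270939826965), 0.029300712049007416)
grey (0, 336, 102, 84) ((0.14297863841056824, 0.1818007230758667), 0.23983989655971527)
grey (500, 283, 60, 99) ((0.6342630386352539, -0.5087716579437256), 0.11630593985319138)
grey (41, 273, 32, 35) ((0.45558008551597595, 0.1180688664317131), 0.024028033018112183)
grey (259, 184, 57, 53) ((0.6435139179229736, -0.06985537707805634), 0.022333981469273567)
grey (86, 144, 45, 51) ((0.6135627627372742, 0.08312322944402695), 0.024233849719166756)
grey (137, 0, 368, 176) ((0.8022593855857849, -0.03750581294298172), 0.1533980369567871)
```

View pics/wrist4.png

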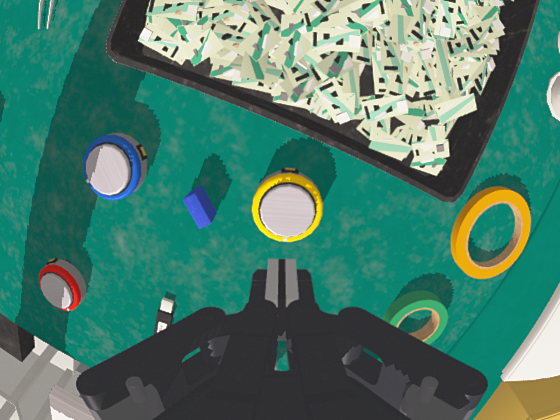

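Yellow plate centre is at pixel (287,210), about (0.643,-0.069) in the world, clear of the relay at (199,207) and the tray. I'll lower to just above it.

Emit:
jog_arm([
  {"hand":1,"xyz":[2,0.42,-0.1],"twist":[0,0,0]},
  {"hand":1,"xyz":[2.5,0,0],"twist":[0,0,0]},
  {"hand":1,"xyz":[2.5,0,0],"twist":[0,0,0]},
  {"hand":1,"xyz":[1.2,0,0],"twist":[0,0,0]},
  {"hand":1,"xyz":[0.5,0,0],"twist":[0,0,0]},
  {"hand":1,"xyz":[0.3,0,0],"twist":[0,0,0]},
  {"hand":1,"xyz":[0.2,0,0],"twist":[0,0,0]},
  {"hand":1,"xyz":[0,0,0],"twist":[0,0,0]},
  {"hand":1,"xyz":[0,0,0],"twist":[0,0,0]},
])

```text
t: 8.6
ee_pos: [0.643, -0.0706, 0.0505]
tool_rot: [2.408, 1.57, -0.305]
ft_force: [-0.2, -0.5, 0.1]
opening: 0.0002
```

```bash
python3 - <<'E'
from h import *
need((.6425,-.069,.044))
cv2.imwrite("pics/wrist5.png",imaging.get_image("wrist")[150:350,150:420,::-1].repeat(2,0).repeat(2,1))
E
```

```text
8.6 [ 0.643  -0.0706  0.0505] [-0.24 -0.46  0.08] [[0.001, 0.416, -0.91], [-0.0, -0.91, -0.416], [-1.0, 0.001, -0.001]] need cm [ 0.65 -0.17 -0.02]
```

View pics/wrist5.png

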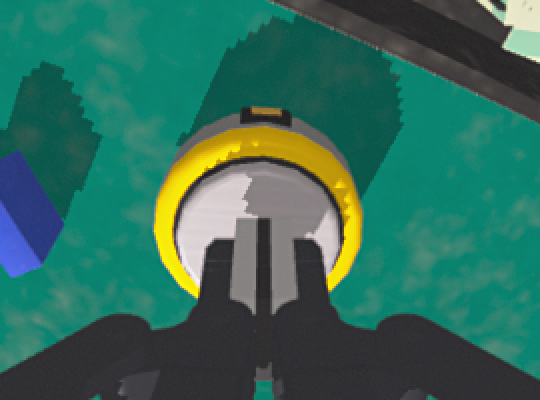

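Fingertips are over the steel plate, well inside the ring. I'll lower gently with a 1.5 mm correction.

Emit:
jog_arm([
  {"hand":1,"xyz":[0.1,-0.15,0],"twist":[0,0,0]},
  {"hand":1,"xyz":[0.2,0,0],"twist":[0,0,0]},
  {"hand":1,"xyz":[0.2,0,0],"twist":[0,0,0]},
  {"hand":1,"xyz":[0.1,0,0],"twist":[0,0,0]},
  {"hand":1,"xyz":[0.1,0,0],"twist":[0,0,0]},
  {"hand":1,"xyz":[0,0,0],"twist":[0,0,0]},
  {"hand":1,"xyz":[0,0,0],"twist":[0,0,0]},
])

```text
t: 9.52
ee_pos: [0.642, -0.0691, 0.0432]
tool_rot: [-0.181, 1.571, -2.894]
ft_force: [-0.6, -0.5, 2.2]
opening: -0.0
```

Emit:
jog_arm([
  {"hand":1,"xyz":[0.1,0,0],"twist":[0,0,0]},
  {"hand":1,"xyz":[0,0,0],"twist":[0,0,0]},
  {"hand":1,"xyz":[0,0,0],"twist":[0,0,0]},
  {"hand":1,"xyz":[0,0,0],"twist":[0,0,0]},
])

```text
t: 10.02
ee_pos: [0.6421, -0.0691, 0.0422]
tool_rot: [0.147, 1.571, -2.566]
ft_force: [-1.9, 0.2, 2.3]
opening: 0.0001
```

Emit:
jog_arm([
  {"hand":1,"xyz":[0,0,0],"twist":[0,0,0]},
  {"hand":1,"xyz":[0,0,0],"twist":[0,0,0]},
  {"hand":1,"xyz":[0,0,0],"twist":[0,0,0]},
])

```text
t: 10.4
ee_pos: [0.6421, -0.0691, 0.0421]
tool_rot: [-0.301, 1.571, -3.014]
ft_force: [-2.7, 0.3, 4.4]
opening: 0.0002
```

Emit:
jog_arm([
  {"hand":1,"xyz":[-0.3,0,0],"twist":[0,0,0]},
  {"hand":1,"xyz":[-1,0,0],"twist":[0,0,0]},
  {"hand":1,"xyz":[-3,0,0],"twist":[0,0,0]},
  {"hand":1,"xyz":[-4,0,0],"twist":[0,0,0]},
  {"hand":1,"xyz":[-4,0,0],"twist":[0,0,0]},
  {"hand":1,"xyz":[-3,0,0],"twist":[0,0,0]},
  {"hand":1,"xyz":[-1,0,0],"twist":[0,0,0]},
  {"hand":1,"xyz":[0,0,0],"twist":[0,0,0]},
  {"hand":1,"xyz":[0,0,0],"twist":[0,0,0]},
])

```text
t: 11.52
ee_pos: [0.6413, -0.0689, 0.2034]
tool_rot: [-0.614, 1.568, 2.956]
ft_force: [-0.3, -0.7, 0.2]
opening: -0.0
```

```bash
python3 - <<'E'
from h import *
need((.6425,-.069,.2))
m=imaging.camera_model("wrist");im=imaging.get_image("wrist")[:,:,::-1].copy();cv2.imwrite("pics/wrist6.png",im)
H,S,V=cv2.split(cv2.cvtColor(im,cv2.COLOR_BGR2HSV))
M=((H>20)&(H<34)&(S>120)).astype(np.uint8);cs,_=cv2.findContours(M,0,cv2.CHAIN_APPROX_NONE)
for c in cs:
    if cv2.contourArea(c)>300:
        P=np.array([onzw(m,*p[0],.025)[:2] for p in c],np.float32);print(cv2.boundingRect(c),cv2.minEnclosingCircle(P))
E
```

```text
11.525 [ 0.6413 -0.0689  0.2034] [-0.26 -0.71  0.2 ] [[-0.003, 0.416, -0.909], [0.001, -0.909, -0.416], [-1.0, -0.002, 0.002]] need cm [ 0.34  0.06 -0.1 ]
(469, 354, 91, 66) ((0.45969265699386597, -0.6780240535736084), 0.21338726580142975)
(428, 174, 71, 78) ((0.7030459046363831, -0.26921403408050537), 0.04896489903330803)
(254, 158, 58, 58) ((0.6437968015670776, -0.06930812448263168), 0.029492102563381195)
```

View pics/wrist6.png

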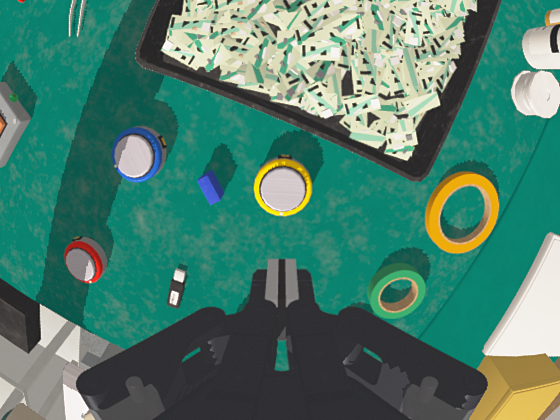

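The yellow switch is still at (283,187) in the picture, or (0.644,-0.069) in the world, within 0.5 mm of its earlier position. Everything else looks undisturbed, and the gripper is 16 cm above it.

```bash
python3 -c "
from station import workorder
print(workorder.finish_job())"
```

```text
the job is handed in; nothing more can be done
None
```

The job is handed in. I rested the shut fingertips on the earth block's copper plate first, then on the yellow switch's steel plate, and lifted straight up about 16 cm. The last reading before hand-in was at 11.5 s.

| Plate | Pressed down (estimate) | Force at the wrist | Held |
|---|---|---|---|
| Copper (earth) | about 1.9 mm | 3.4 to 4.6 N | about 0.75 s |
| Steel (yellow) | about 1.9 mm | 2.3 to 4.4 N | about 0.75 s |

- **Last checks:** The yellow switch is within about 0.5 mm of where it was before the touch. In the last wrist picture the red and blue switches and the nearby objects in view look undisturbed. The white switch and the screw jar were not visible in it. The wrist force was back to noise level.
- **Limits of the checks:** The force readings vary by about 1 N, and one yellow reading of 2.3 N was below the 3.4 N I expected. The plate travel comes from the tool height, because I could not read the plates directly. No check failed.

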